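# Put the mouse, the candle and the stapler back in their own places

## Robot

A 7-joint arm with a two-finger parallel gripper is mounted at the origin on a cart in front of the work surface, level with it; the furniture and walls round the work are solid. World frame = base frame: x ahead of the robot, y to its left, z up, the work surface at z = 0. Lengths are in m, angles in rad, forces in N, time in s.
With the tool pointing down it reaches from about 0.4 to 0.85 m from the base axis. Payload 4.5 kg.
Tool frame: the origin (TCP) lies at the very end of the fingers, on their centre line; the grasp point (between the pads) lies 19 mm behind it (tcp_to_grasp is the z of the grasp point in the tool frame, in m); z points along the fingers, y is the line along which they close (so a half turn about z gives the same grasp; the last joint's range is limited). The gripper opens to 88 mm and grips with 3 to 60 N. Pads are 18 mm wide; open, the fingers measure 123 mm over their backs; the gripper's body (75 mm by 187 mm) begins 45 mm behind the grasp point.
Start: joints at [1.21, 0.689, -0.195, 1.565, 0.157, 0.902, -0.215], TCP at [0.24, -0.577, 0.239] pointing down, gripper open.
Joint ranges: [-3.01, 3.01], [-0.46, 2.08], [-1.47, 1.51], [0.13, 2.56], [-1, 4.14], [0.04, 2.09], [-2.66, 2.66]. Speed limits (rad/s): [2.57, 2.57, 3.14, 3.14, 3.14, 3.14, 3.14].

## Interface

Orientations are given as a unit quaternion [x, y, z, w].
In Python, from plant import * gives the robot as it stands. The module is installed in compiled form; this text tells all that it offers.
- The arm moves only by the shell command python3 -m jog 'ROWS' [OPENING] [FORCE]. ROWS is JSON, a list that holds one entry, the list of rows, each a list of 6 numbers: the shift along the tool's x, y, z in m, then the turn, a rotation vector about the tool's x, y, z in rad. In form: [[[dx, dy, dz, ax, ay, az], ...]]. A call has 1 to 12 rows; each row shifts and turns the commanded pose from where the row before left it, along the tool's axes as they then stand; what a row does not reach is not made up. A row lasts 1/8 s, in which the tool goes at most 62.5 mm and 10.7 degrees, less where a joint would pass 70% of its speed; a pose out of reach is approached as far as the arm can. A call with a gripper value outside its range is refused whole. OPENING is the finger opening in m, from 0 to 0.0881, set as the call begins (- or left out, the last holds). The fingers move at their own pace and stop on an object; FORCE is the grip in N (left out, the last holds). Time passes only in rows, so rows that do not move let the fingers close. It gives the time, the measured TCP pose, the force, the opening and the grip force at its end, in the units of the state.
- get_state(): the state, without advancing time (a new reading comes with each control period).
- snapshot(name): name is "scene" or "side" or "wrist"; returns a dict with "frame" (480x640x3 uint8, red, green, blue), "mtx" (3x3 intrinsics, pixels), "xyz" and "orientation" of the camera in the world; the wrist camera has in their place "mount" (4x4, takes a point from camera to tool coordinates, whose origin is the TCP and whose axes are the flange's). Camera axes: x right, y down, z forward; pixel columns grow to the right and rows downward; lengths in m; the calibration is good to about 2 mm. A picture is of the moment at which its call begins: read the wrist's pose just before it. There is no depth.
- finish_job(): hands the job in; it is judged then, once.
The state is a dict: "clock": time; "q": joint angles; "qd": joint speeds; "joint_torque": joint torques, N m; "tool_pos": TCP position; "eef_rot": TCP orientation; "contact_force": force on the tool from outside, world axes, zero at the start; "moment": the same for the moment, N m; "opening": opening from 0.0 (shut) to 1.0 (fully open); "finger_force": force on a finger pad.
Only numpy, scipy, OpenCV 4.12 (cv2) and the standard library are available. Lean on these libraries where they do the work, as an engineer would, in place of code of your own. Each camera call takes 0.05 s, during which the arm holds its last target. There are 200 camera calls.

## Task

Three things on the desk got mixed up: put the computer mouse on the square mouse pad, the candle in the round dish and the stapler in the oblong wooden tray, lengthwise, each standing upright and centred in its place. Every place is taken by another of the three, so park one on the way on the empty cork coaster or on a clear bit of desk. Leave the sticky notes and the eraser where they are.

Things in the scene. Friction and masses are not known exactly. Their poses are not given: they have to be found in the camera images.
- mouse: black computer mouse, 100 long (its x) x 58 wide (its y) x 34 high, rounded top; origin at the centre of its underside, z up. Starts in the round dish, any heading. Grip it across its width, pads low (5 to 25 above its underside).
- candle: tea-light candle in a bright metal cup, a round disc 38 diameter x 15 high; origin at the centre of its underside, z up. Starts in the oblong tray, up to 35 off its centre along the tray; there it is best gripped with the fingers closing along the length of the tray, where there is room inside the rim.
- stapler: black desk stapler, 136 long (its y) x 36 wide (its x) x 50 high; origin at the centre of its underside, z up. The base is 36 wide and 8 high; the arm above it (25 to 50 above the underside, fixed to the base) is 24 wide and runs the whole length, and is where to grip it, across its width, near mid-length. Starts on the mouse pad, any heading.
- mouse_pad: flat grey square mouse pad, 150 x 150 x 4 thick, fixed to the desk; origin at the centre of its underside, its top is 4 above the origin. The stapler lies on it at the start (plain shadows on the desk are not the pad). Home of the mouse (any heading).
- round_dish: shallow round wooden dish, fixed to the desk, outer diameter 130, 9 high; the flat floor, about 114 across, lies 5 above the origin (centre of its underside), the rim 4 higher. Home of the candle.
- oblong_tray: shallow oblong wooden tray, fixed to the desk, outside 170 (its x, the long axis) x 80 (its y) x 9 high, walls 5 thick, inside 160 x 70; the floor lies 5 above the origin (centre of its underside), the rim 4 higher. Home of the stapler: long axis of the stapler (its y) along the long axis of the tray (its x), either way round.
- coaster: round cork coaster, 96 diameter x 5 thick, flat, fixed to the desk; origin at the centre of its underside. Empty at the start: a free spot to park one thing; the stapler overhangs it at both ends, and has most room lying along the world x axis.
- sticky_notes: bystander: square pad of sticky notes, 76 x 77 x 18, loose on the desk; origin at the centre of its underside.
- eraser: bystander: small blue-sleeved eraser in front of the laptop, 21 x 48 x 12, loose on the desk; origin at the centre of its underside.

How it is judged:
At the end, for the whole second after the job is handed in: mouse on the mouse pad, candle in the round dish, stapler in the oblong tray: each upright (within about 7 degrees), resting on the floor of its place, at rest, its centre within 15 mm of the centre of its place; the stapler's length within 0.2 rad of the tray's long axis (horizontal distance between mouse and mouse_pad below 0.015 m and angle between each of mouse, candle, stapler's own z axis and vertical below 0.12 rad and linear speed of each of mouse, candle, stapler below 0.02 m/s and z of mouse in the frame of mouse_pad between 0.001 and 0.01 m and horizontal distance between candle and round_dish below 0.015 m and z of candle in the frame of round_dish between 0.001 and 0.01 m and horizontal distance between stapler and oblong_tray below 0.015 m and z of stapler in the frame of oblong_tray between 0.001 and 0.01 m and angle between the y axis of stapler and the x axis of oblong_tray, either way round below 0.2 rad); the robot touches nothing.
It fails at once if sticky notes moved by more than 20 mm (distance of sticky_notes from where it was at the start of the episode above 0.02 m).
It fails at once if eraser moved by more than 20 mm (distance of eraser from where it was at the start of the episode above 0.02 m).
It also fails if it takes over 102 s, if anything falls off the work surface, if the arm or the gripper's body presses on something with over 40 N, if the wrist force passes 120 N, or if a joint passes its speed limit or range.

## Working session

There is one attempt and no reset: what is moved stays moved. The work goes in short steps, Python scripts to look and compute and a shell command to move; the robot and the scene stay as the last step left them, time stands still between calls to the robot, and variables do not carry over. Pictures are saved under pics/ and viewed, at most 14 in all, crops included, and the job is handed in when it is done.

```bash
mkdir -p pics; python3 - <<'E'
from plant import *
import cv2
s=get_state();print(s)
for n in("scene","side"):
    d=snapshot(n);cv2.imwrite(f"pics/{n}0.png",d["frame"][:,:,::-1]);print(n,d["mtx"].tolist(),d["xyz"],d["orientation"])
d=snapshot("wrist");print(d["mount"],d["mtx"])
E
```

```text
{'clock': 0.0, 'q': array([ 1.2098165 ,  0.68998925, -0.19451101,  1.56631607,  0.15732514,
        0.90249349, -0.21509553]), 'qd': array([ 0.00071668, -0.00095546,  0.00043979,  0.00076549,  0.00062422,
       -0.00019948,  0.00060907]), 'joint_torque': array([ 1.91609283e-04, -5.27555215e+01, -1.26677960e+00, -1.53426433e+01,
       -5.26732241e-02,  6.57991623e-03,  1.65915217e-04]), 'tool_pos': array([ 0.24008842, -0.57637799,  0.23791412]), 'eef_rot': array([ 9.80571698e-01,  1.96158925e-01, -2.50895660e-04, -8.70647364e-04]), 'contact_force': array([ 0.11276055, -0.9599234 , -0.50865199]), 'moment': array([0.01947088, 0.03998824, 0.02327733]), 'finger_force': 0.0, 'opening': 0.9966447859396498}
scene [[524.4938643135057, 0.0, 322.76973968157046], [0.0, 524.4938643135057, 247.61189227269548], [0.0, 0.0, 1.0]] [0.21904541 0.32170201 0.7110919 ] [-0.29464953  0.88617816 -0.34085584  0.10810746]
side [[488.88320113948305, 0.0, 315.0001129946127], [0.0, 488.88320113948305, 229.78688783926737], [0.0, 0.0, 1.0]] [ 0.47196437 -0.93170692  0.52938364] [ 0.87194435 -0.06111791  0.03364502 -0.48460877]
[[ 9.42613407e-04 -9.50264863e-01 -3.11441490e-01  8.18275997e-02]
 [ 9.99999552e-01  9.21396974e-04  2.15262957e-04 -2.83333346e-05]
 [ 8.24044223e-05 -3.11441553e-01  9.50265306e-01 -1.46193403e-01]
 [ 0.00000000e+00  0.00000000e+00  0.00000000e+00  1.00000000e+00]] [[358.69357198   0.         318.10483727]
 [  0.         358.69357198 244.78155448]
 [  0.           0.           1.        ]]
```

View pics/scene0.png

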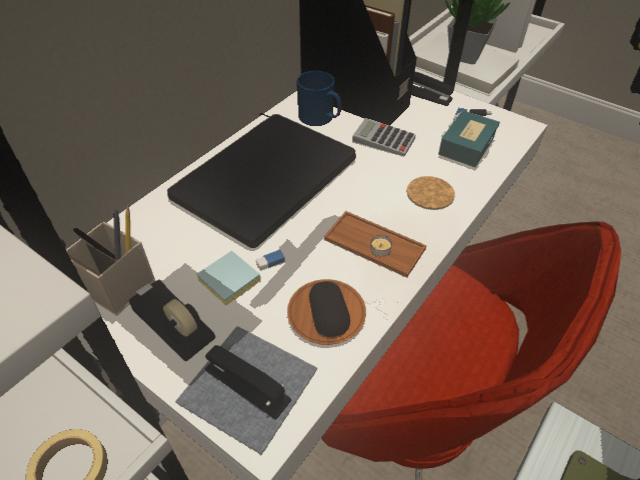

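View pics/side0.png

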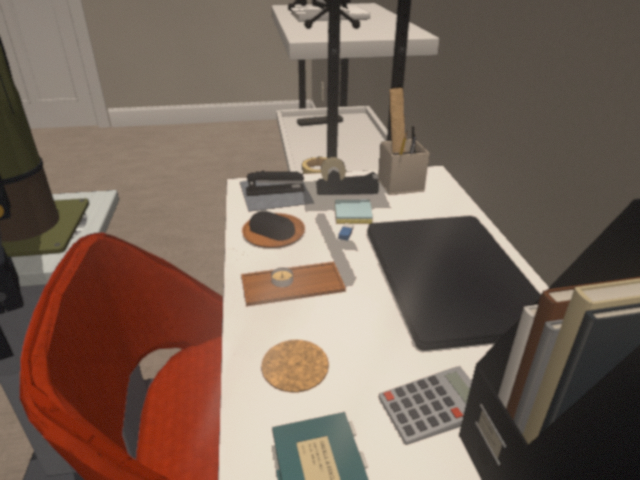

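The scene view shows the stapler on the pad (around 248,380), the mouse in the dish (327,311), the candle in the tray (380,245), the coaster at (430,192), the notes at (229,277) and the eraser at (270,260). The side view agrees.

```bash
cat > h.py <<'E'
from plant import *
import numpy as np, cv2
from scipy.spatial.transform import Rotation as R
def look(n):
    s=get_state(); d=snapshot(n)
    if n=="wrist":
        T=np.eye(4);T[:3,:3]=R.from_quat(s["eef_rot"]).as_matrix();T[:3,3]=s["tool_pos"];T=T@d["mount"]
        d["Rm"],d["t"]=T[:3,:3],T[:3,3]
    else: d["Rm"],d["t"]=R.from_quat(d["orientation"]).as_matrix(),np.array(d["xyz"])
    return d
def w(d,px,z):
    px=np.atleast_2d(px).astype(float)
    r=np.c_[px,np.ones(len(px))]@np.linalg.inv(d["mtx"]).T@d["Rm"].T
    return d["t"]+r*((z-d["t"][2])/r[:,2])[:,None]
def p(d,X):
    c=(np.atleast_2d(X)-d["t"])@d["Rm"]@d["mtx"].T
    return c[:,:2]/c[:,2:]
E
python3 - <<'E'
from h import *
np.set_printoptions(precision=4,suppress=True)
s=look("scene");e=look("side")
def o(n,d,px,z): X=w(d,px,z);print(n,X[:,:2].tolist() if 0 else X[:,:2].round(4).tolist(),"mean",X.mean(0))
o("pad",s,[(239,329),(317,372),(264,447),(178,399)],.004)
o("tray",s,[(346,213),(425,245),(410,273),(325,240)],.009)
o("traySide",e,[(242,279),(340,264),(346,293),(246,304)],.009)
o("dish",s,[(288,311),(366,311),(327,279),(327,345)],.009)
o("dishSide",e,[(242,230),(305,229)],.009)
o("coaster",s,[(406,191),(455,193),(430,177),(430,208)],.005)
o("coasterSide",e,[(262,365),(329,365)],.005)
o("candle top",s,[(380,242)],.015)
o("candleS",e,[(283,274)],.015)
o("staplertop",s,[(212,350),(282,405)],.045)
o("staplerS",e,[(248,175),(302,175)],.05)
o("mouse",s,[(322,285),(335,333)],.015)
o("notes",s,[(229,253),(260,272),(230,291),(200,272)],.018)
o("eraser",s,[(270,260)],.01)
E
```

```text
pad [[0.5946, 0.0278], [0.4501, 0.0139], [0.4398, 0.1463], [0.5838, 0.1678]] mean [0.5171 0.089  0.004 ]
tray [[0.6068, -0.2863], [0.4453, -0.3048], [0.4339, -0.2316], [0.5971, -0.2055]] mean [ 0.5208 -0.257   0.009 ]
traySide [[0.4402, -0.2453], [0.6167, -0.2255], [0.6116, -0.308], [0.4458, -0.3128]] mean [ 0.5286 -0.2729  0.009 ]
dish [[0.552, -0.0432], [0.4508, -0.1193], [0.5406, -0.1346], [0.4638, -0.03]] mean [ 0.5018 -0.0818  0.009 ]
dishSide [[0.4424, -0.0831], [0.5686, -0.0971]] mean [ 0.5055 -0.0901  0.009 ]
coaster [[0.549, -0.4143], [0.4676, -0.4685], [0.5315, -0.4815], [0.4866, -0.3999]] mean [ 0.5087 -0.441   0.005 ]
coasterSide [[0.4652, -0.4426], [0.5584, -0.4558]] mean [ 0.5118 -0.4492  0.005 ]
candle top [[0.5119, -0.2568]] mean [ 0.5119 -0.2568  0.015 ]
candleS [[0.5114, -0.2489]] mean [ 0.5114 -0.2489  0.015 ]
staplertop [[0.5796, 0.0948], [0.4447, 0.0992]] mean [0.5122 0.097  0.045 ]
staplerS [[0.4614, 0.0858], [0.5826, 0.0687]] mean [0.522  0.0772 0.05  ]
mouse [[0.537, -0.1153], [0.4645, -0.0518]] mean [ 0.5007 -0.0836  0.015 ]
notes [[0.7083, -0.0722], [0.6366, -0.0724], [0.6494, -0.0121], [0.7179, -0.0111]] mean [ 0.678  -0.0419  0.018 ]
eraser [[0.6453, -0.108]] mean [ 0.6453 -0.108   0.01  ]
```

```bash
cat >> h.py <<'E'
def go(x,y,z,phi):
    "tool-frame shift from the measured pose, then turn about z (half turns allowed) and tilt correction"
    s=get_state();M=R.from_quat(s["eef_rot"]).as_matrix();f=np.arctan2(M[1,0],M[0,0])
    turn=-((phi-f+np.pi/2)%np.pi-np.pi/2)
    D=R.from_euler('z',f-turn)*R.from_rotvec([np.pi,0,0])
    print("t%.1f pos"%s["clock"],s["tool_pos"].round(4),"phi %.3f q7 %.2f"%(f,s["q"][6]),"shift",(M.T@(np.array([x,y,z])-s["tool_pos"])).round(4),"turn",(R.from_quat(s["eef_rot"]).inv()*D).as_rotvec().round(3), "open %.3f ff %.1f"%(s["opening"],s["finger_force"]), "F",s["contact_force"].round(1))
E
python3 -m jog '[[[0.03,-0.015,0.003,0,0,0],[0.047,-0.024,0.005,0,0,0],[0.047,-0.024,0.005,0,0,0],[0.047,-0.024,0.005,0,0,0],[0.047,-0.024,0.005,0,0,0],[0.047,-0.024,0.005,0,0,0],[0.047,-0.024,0.005,0,0,0],[0.04,-0.02,0.005,0,0,0],[0.025,-0.013,0.003,0,0,0]]]' 0.088
python3 -m jog '[[[0,0,0,0,0,-0.15],[0,0,0,0,0,-0.16],[0,0,0,0,0,-0.16],[0,0,0,0,0,-0.16],[0,0,0,0,0,-0.16],[0,0,0,0,0,-0.16],[0,0,0,0,0,-0.16],[0,0,0,0,0,-0.16],[0,0,0,0,0,0]]]'
python3 - <<'E'
from h import *
go(.515,-.255,.2,1.67)
d=look("wrist");cv2.imwrite("pics/w1.png",d["frame"][:,:,::-1]);np.save("w1.npy",d,allow_pickle=True)
E
```

```text
clock: 1.38
tool_pos: [0.5163, -0.2519, 0.1975]
eef_rot: [0.98, 0.198, 0.0, -0.0]
contact_force: [-0.2, -0.4, -0.2]
opening: 0.997
finger_force: 0.0
clock: 2.5
tool_pos: [0.5144, -0.2549, 0.1975]
eef_rot: [0.674, 0.739, 0.0, -0.0]
contact_force: [0.6, -1.0, 0.6]
opening: 1.0
finger_force: 0.0
t2.5 pos [ 0.5144 -0.2549  0.1975] phi 1.663 q7 0.04 shift [-0.0002  0.0006 -0.0025] turn [-0.    -0.    -0.007] open 1.000 ff 0.0 F [ 0.6 -1.   0.6]
```

View pics/w1.png

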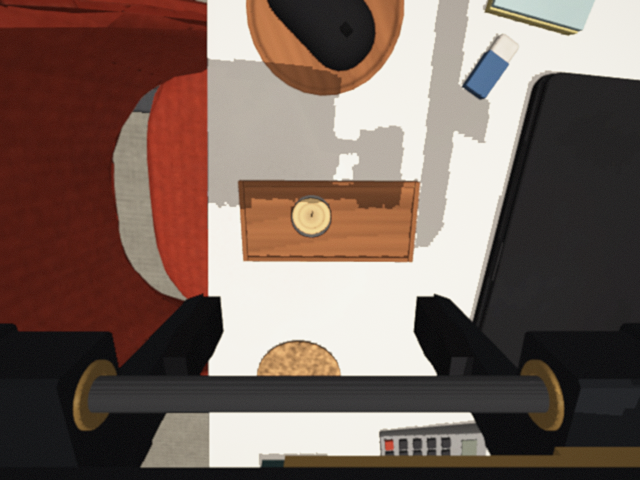

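The wrist view shows the tray corners near (239,181), (418,181), (412,261) and (245,261), the candle at (311,216), and the coaster top at (299,341).

```bash
python3 - <<'E'
from h import *
d=np.load("w1.npy",allow_pickle=True).item()
T=w(d,[(239,181),(418,181),(412,261),(245,261)],.009)
c=w(d,(311,216),.015)[0];m=T.mean(0)
print(T.round(4).tolist(),m.round(4),"candle",c.round(4))
a=np.arctan2(*(T[1]+T[2]-T[0]-T[3])[[1,0]]);print("tray ang",a, np.linalg.norm(T[1]-T[0]),np.linalg.norm(T[2]-T[3]),np.linalg.norm(T[3]-T[0]))
go(c[0],c[1],.06,a+np.pi/2); go(c[0],c[1],.007,a+np.pi/2)
E
```

```text
[[0.439, -0.2278, 0.009], [0.6044, -0.2124, 0.009], [0.6127, -0.2913, 0.009], [0.4469, -0.3067, 0.009]] [ 0.5257 -0.2595  0.009 ] candle [ 0.5084 -0.2533  0.015 ]
tray ang 0.09270552360870062 0.16613278109393995 0.16649415036174645 0.07929770092913478
t2.5 pos [ 0.5145 -0.2548  0.1976] phi 1.662 q7 0.04 shift [ 0.002  -0.0059  0.1376] turn [-0.    -0.    -0.002] open 0.998 ff 0.0 F [-0.2 -0.2  0.5]
t2.5 pos [ 0.5145 -0.2548  0.1976] phi 1.662 q7 0.04 shift [ 0.002  -0.0059  0.1906] turn [-0.    -0.    -0.002] open 0.998 ff 0.0 F [-0.2 -0.2  0.5]
```

```bash

python3 -m jog '[[[0.002,-0.006,0.03,0,0,0],[0,0,0.04,0,0,0],[0,0,0.04,0,0,0],[0,0,0.03,0,0,0],[0,0,0.02,0,0,0],[0,0,0.012,0,0,0],[0,0,0.01,0,0,0],[0,0,0.006,0,0,0],[0,0,0,0,0,0]]]' 0.065
python3 - <<'E'
from h import *
go(.5084,-.2533,.008,1.6635)
E
python3 -m jog '[[[0,0,0.001,0,0,0],[0,0,0,0,0,0],[0,0,0,0,0,0],[0,0,0,0,0,0],[0,0,0,0,0,0]]]' 0.02 12
python3 -m jog '[[[0,0,-0.01,0,0,0],[0,0,-0.03,0,0,0],[0,0,-0.04,0,0,0]]]'
python3 - <<'E'
from h import *
go(.511,-.445,.08,1.6635)
E
```

```text
clock: 3.68
tool_pos: [0.5085, -0.2533, 0.0098]
eef_rot: [0.673, 0.739, -0.0, 0.0]
contact_force: [0.6, -0.1, 0.7]
opening: 0.737
finger_force: 0.0
t3.7 pos [ 0.5085 -0.2533  0.0098] phi 1.665 q7 -0.14 shift [ 0.0001 -0.0001  0.0018] turn [0.    0.    0.001] open 0.737 ff 0.0 F [ 0.6 -0.1  0.7]
clock: 4.3
tool_pos: [0.5085, -0.2534, 0.009]
eef_rot: [0.673, 0.74, -0.0, 0.0]
contact_force: [-0.9, -0.3, 2.7]
opening: 0.412
finger_force: 12.0
clock: 4.68
tool_pos: [0.5077, -0.253, 0.0893]
eef_rot: [0.673, 0.74, -0.0, -0.001]
contact_force: [1.2, -0.5, 0.7]
opening: 0.411
finger_force: 12.0
t4.7 pos [ 0.5077 -0.253   0.0893] phi 1.665 q7 -0.07 shift [-0.1915 -0.0148  0.0092] turn [-0.002 -0.001  0.002] open 0.411 ff 12.0 F [ 1.2 -0.5  0.7]
```

```bash

python3 -m jog '[[[-0.02,-0.001,0,0,0,0],[-0.04,-0.003,0,0,0,0],[-0.05,-0.004,0,0,0,0],[-0.04,-0.003,0,0,0,0],[-0.026,-0.003,0,0,0,0],[-0.015,-0.001,0.01,0,0,0],[0,0,0.03,0,0,0],[0,0,0.02,0,0,0],[0,0,0.012,0,0,0],[0,0,0.006,0,0,0],[0,0,0,0,0,0]]]'
python3 - <<'E'
from h import *
go(.511,-.445,.009,1.6635)
E
```

```text
clock: 6.05
tool_pos: [0.5116, -0.4446, 0.0108]
eef_rot: [0.673, 0.74, 0.0, 0.0]
contact_force: [-0.4, -0.3, -0.6]
opening: 0.414
finger_force: 12.0
t6.0 pos [ 0.5116 -0.4446  0.0108] phi 1.665 q7 0.25 shift [-0.0003 -0.0007  0.0018] turn [0.    0.    0.002] open 0.414 ff 12.0 F [-0.4 -0.3 -0.6]
```

```bash

python3 -m jog '[[[0,0,0.0015,0,0,0],[0,0,0,0,0,0],[0,0,0,0,0,0],[0,0,0,0,0,0]]]' 0.06
python3 -m jog '[[[0,0,-0.02,0,0,0],[0,0,-0.05,0,0,0],[0,0,-0.06,0,0,0],[0,0,-0.06,0,0,0],[0,0,-0.04,0,0,0],[0,0,0,0,0,0]]]' 0.088
python3 -m jog '[[[0.03,0.001,0,0,0,0],[0.05,0.002,0,0,0,0],[0.055,0.002,0,0,0,0],[0.055,0.002,0,0,0,0],[0.055,0.002,0,0,0,0],[0.055,0.002,0,0,0,0],[0.055,0.002,0,0,0,0],[0.055,0.002,0,0,0,0],[0.055,0.002,0,0,0,0],[0.045,0.002,0,0,0,0],[0.02,0.001,0,0,0,0]]]'
python3 -m jog '[[[0,0,0,0,0,0.16],[0,0,0,0,0,0.16],[0,0,0,0,0,0.16],[0,0,0,0,0,0.16],[0,0,0,0,0,0.16],[0,0,0,0,0,0.16],[0,0,0,0,0,0.16],[0,0,0,0,0,0.16],[0,0,0,0,0,0.16],[0,0,0,0,0,0.16],[0,0,0,0,0,0.06],[0,0,0,0,0,0]]]'
python3 - <<'E'
from h import *
go(.51,.085,.24,0)
d=look("wrist");cv2.imwrite("pics/w2.png",d["frame"][:,:,::-1]);np.save("w2.npy",d,allow_pickle=True)
E
```

```text
clock: 6.55
tool_pos: [0.5115, -0.4449, 0.0094]
eef_rot: [0.673, 0.74, 0.0, 0.0]
contact_force: [0.5, 0.4, -0.4]
opening: 0.682
finger_force: 0.0
clock: 7.3
tool_pos: [0.5136, -0.4457, 0.245]
eef_rot: [0.673, 0.739, 0.001, 0.005]
contact_force: [-0.2, 0.0, -0.5]
opening: 0.996
finger_force: 0.0
clock: 8.68
tool_pos: [0.4804, 0.0879, 0.2392]
eef_rot: [0.671, 0.741, 0.0, -0.001]
contact_force: [0.1, -0.4, -0.8]
opening: 0.999
finger_force: 0.0
clock: 10.18
tool_pos: [0.4809, 0.0847, 0.239]
eef_rot: [1.0, 0.003, -0.001, 0.0]
contact_force: [0.5, 0.8, -0.4]
opening: 0.997
finger_force: 0.0
t10.2 pos [0.4809 0.0847 0.239 ] phi 0.006 q7 -1.87 shift [ 0.0291 -0.0001 -0.0011] turn [0.    0.001 0.006] open 0.997 ff 0.0 F [ 0.5  0.8 -0.4]
```

View pics/w2.png

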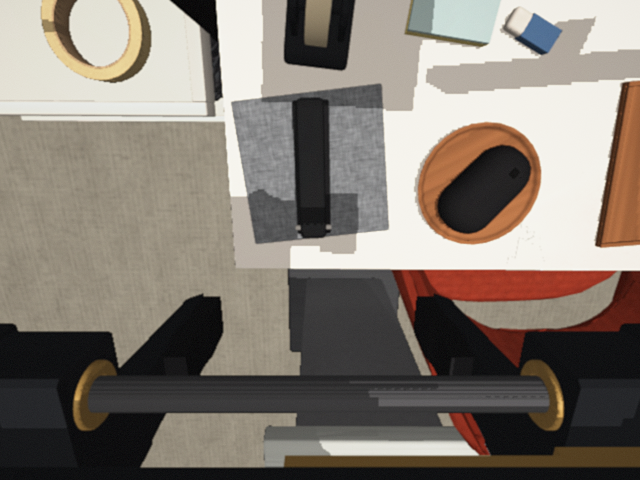

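The wrist view shows the pad corners at (233,102), (381,84), (388,229) and (255,243). The stapler's centre line runs from (311,98) to (314,233). The dish spans columns 417–541 and rows 123–244, and the mouse lies in it, oblique, from about (441,230) to (529,148).

```bash
python3 - <<'E'
from h import *
d=np.load("w2.npy",allow_pickle=True).item()
P=w(d,[(233,102),(381,84),(388,229),(255,243)],.004);print("pad",P[:,:2].round(4).tolist(),P.mean(0).round(4),[np.linalg.norm(P[i]-P[i-1]).round(4) for i in range(4)])
D=w(d,[(417,183),(541,183),(479,123),(479,244)],.009);print("dish",D.round(4)[:,:2].tolist(),D.mean(0).round(4))
S=w(d,[(311,98),(314,230)],.05);print("stapler top",S.round(4).tolist(),S.mean(0),np.linalg.norm(S[1]-S[0]))
v=S[0]-S[1];a=np.arctan2(v[1],v[0]);print("ang",a)
# mouse by threshold within dish
f=d["frame"][125:243,420:540].max(2)<45;f=cv2.morphologyEx(f.astype(np.uint8),cv2.MORPH_OPEN,np.ones((5,5)))
n,l,st,c=cv2.connectedComponentsWithStats(f);i=1+st[1:,4].argmax();ys,xs=np.where(l==i)
r=cv2.minAreaRect(np.c_[xs+420,ys+125].astype(np.float32));print(r);b=w(d,cv2.boxPoints(r),.018);print("mouse",b.mean(0),b.round(3)[:,:2].tolist())
go(*S.mean(0)[:2],.03,a)
E
```

```text
pad [[0.5855, 0.1698], [0.6028, 0.0244], [0.4563, 0.0077], [0.439, 0.1551]] [0.5209 0.0892 0.004 ] [np.float64(0.1472), np.float64(0.1464), np.float64(0.1475), np.float64(0.1484)]
dish [[0.5077, -0.0182], [0.5086, -0.1478], [0.5674, -0.0743], [0.4412, -0.0928]] [ 0.5062 -0.0833  0.009 ]
stapler top [[0.5864, 0.0918, 0.05], [0.4676, 0.0888, 0.05]] [0.52702766 0.09028059 0.05      ] 0.11884727867630485
ang 0.02507572345764408
((483.75006103515625, 188.25003051757812), (53.740108489990234, 102.53048706054688), 45.0)
mouse [ 0.50261719 -0.08398631  0.018     ] [[0.486, -0.03], [0.558, -0.093], [0.522, -0.138], [0.445, -0.075]]
t10.2 pos [0.481  0.0847 0.239 ] phi 0.006 q7 -1.87 shift [ 0.0463 -0.0054  0.209 ] turn [ 0.     0.001 -0.019] open 0.999 ff 0.0 F [-0.7  0.1 -0.2]
```

```bash

python3 -m jog '[[[0.02,-0.003,0,0,0,-0.02],[0.019,-0.003,0.03,0,0,0],[0,0,0.05,0,0,0],[0,0,0.05,0,0,0],[0,0,0.04,0,0,0],[0,0,0.025,0,0,0],[0,0,0.015,0,0,0],[0,0,0.008,0,0,0],[0,0,0,0,0,0]]]' 0.07
python3 - <<'E'
from h import *
go(.52,.0903,.021,.025)
E
python3 -m jog '[[[0,0,0,0,0,0],[0,0,0,0,0,0],[0,0,0,0,0,0],[0,0,0,0,0,0],[0,0,0,0,0,0],[0,0,0,0,0,0]]]' 0.01 30
python3 -m jog '[[[0,0,-0.02,0,0,0],[0,0,-0.05,0,0,0],[0,0,-0.05,0,0,0],[0,0,0,0,0,0]]]'
python3 - <<'E'
from h import *
go(.5235,-.2585,.1,.093)
E
```

```text
clock: 11.35
tool_pos: [0.5207, 0.0913, 0.0214]
eef_rot: [1.0, 0.012, 0.0, -0.0]
contact_force: [-0.6, 0.3, 0.0]
opening: 0.795
finger_force: 0.0
t11.3 pos [0.5207 0.0913 0.0214] phi 0.025 q7 -1.88 shift [-0.0007  0.001   0.0004] turn [-0. -0. -0.] open 0.795 ff 0.0 F [-0.6  0.3  0. ]
clock: 12.1
tool_pos: [0.5205, 0.0912, 0.0213]
eef_rot: [1.0, 0.012, 0.0, 0.0]
contact_force: [-0.2, 0.4, 2.1]
opening: 0.278
finger_force: 30.0
clock: 12.6
tool_pos: [0.5226, 0.0916, 0.1441]
eef_rot: [1.0, 0.012, 0.003, -0.001]
contact_force: [0.2, 0.9, -3.2]
opening: 0.275
finger_force: 30.0
t12.6 pos [0.5226 0.0916 0.1441] phi 0.024 q7 -1.86 shift [-0.0079  0.3501  0.0436] turn [-0.001 -0.007 -0.069] open 0.275 ff 30.0 F [ 0.2  0.9 -3.2]
```

```bash

python3 -m jog '[[[0,0.02,0,0,0,0],[-0.001,0.04,0,0,0,0],[-0.001,0.05,0,0,0,0],[-0.001,0.05,0,0,0,0],[-0.001,0.055,0,0,0,0],[-0.001,0.05,0,0,0,0],[-0.001,0.045,0,0,0,-0.03],[-0.001,0.03,0,0,0,-0.04],[-0.001,0.01,0.01,0,0,0],[0,0,0.03,0,0,0],[0,0,0.03,0,0,0],[0,0,0,0,0,0]]]'
python3 - <<'E'
from h import *
go(.524,-.2585,.023,.093)
d=look("scene");cv2.imwrite("pics/s2.png",cv2.resize(d["frame"][120:360,220:540,::-1],None,fx=2,fy=2))
E
```

```text
clock: 14.1
tool_pos: [0.5204, -0.2559, 0.068]
eef_rot: [0.999, 0.048, -0.003, -0.002]
contact_force: [0.1, 1.2, -1.2]
opening: 0.275
finger_force: 30.0
t14.1 pos [ 0.5204 -0.2559  0.068 ] phi 0.097 q7 -1.31 shift [0.0036 0.0031 0.0449] turn [-0.005  0.006  0.004] open 0.275 ff 30.0 F [ 0.1  1.2 -1.2]
```

View pics/s2.png

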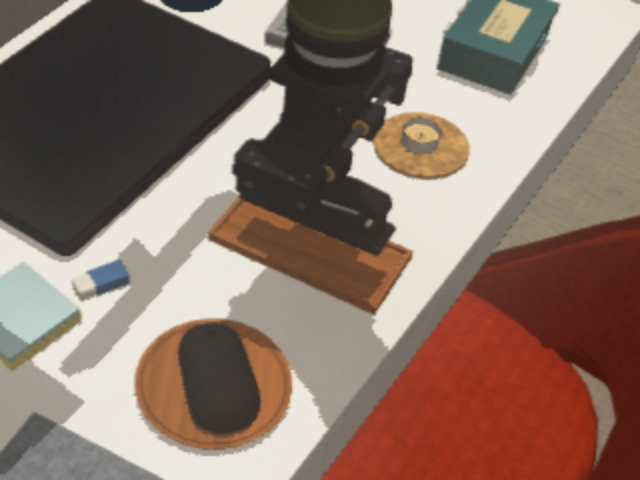

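The crop shows the stapler held level above the tray, its nose low at crop (388,248), i.e. full image (414,244). The candle stands on the coaster.

```bash
python3 - <<'E'
from h import *
d=look("scene")
print(w(d,[(414,244)],.056),w(d,[(414,242)],.07))
E
python3 -m jog '[[[0.003,0.003,0.01,0,0.006,0],[0,0,0.015,0,0,0],[0,0,0.01,0,0,0],[0,0,0.005,0,0,0],[0,0,0.003,0,0,0],[0,0,0,0,0,0]]]'
python3 - <<'E'
from h import *
go(.524,-.2585,.0223,.093)
E
```

```text
[[ 0.44617117 -0.2535993   0.056     ]] [[ 0.44357761 -0.24522811  0.07      ]]
clock: 14.95
tool_pos: [0.5262, -0.2615, 0.0282]
eef_rot: [0.999, 0.047, 0.003, -0.0]
contact_force: [-0.3, -0.1, -1.0]
opening: 0.275
finger_force: 30.0
t14.9 pos [ 0.5262 -0.2615  0.0282] phi 0.095 q7 -1.31 shift [-0.002  -0.0032  0.0059] turn [ 0.    -0.006  0.002] open 0.275 ff 30.0 F [-0.3 -0.1 -1. ]
```

```bash

python3 -m jog '[[[0.001,-0.003,0.002,0,-0.006,0],[0,0,0.002,0,0,0],[0,0,0.001,0,0,0],[0,0,0.001,0,0,0],[0,0,0,0,0,0]]]'
python3 -m jog '[[[0,0,0,0,0,0],[0,0,0,0,0,0],[0,0,0,0,0,0],[0,0,0,0,0,0]]]' 0.06
python3 -m jog '[[[0,0,-0.02,0,0,0],[0,0,-0.05,0,0,0],[-0.01,0,-0.06,0,0,0],[-0.01,0,-0.06,0,0,0],[-0.01,0,-0.02,0,0,0],[0,0,0,0,0,0]]]' 0.08
python3 - <<'E'
from h import *
go(.524,-.2585,.0223,.093)
d=look("wrist");cv2.imwrite("pics/w3.png",d["frame"][:,:,::-1]);np.save("w3.npy",d,allow_pickle=True)
E
```

```text
clock: 15.58
tool_pos: [0.5269, -0.2585, 0.0224]
eef_rot: [0.999, 0.047, 0.0, 0.0]
contact_force: [0.5, 0.6, -0.5]
opening: 0.276
finger_force: 30.0
clock: 16.08
tool_pos: [0.5271, -0.2585, 0.0223]
eef_rot: [0.999, 0.047, 0.0, 0.0]
contact_force: [0.3, 0.1, -0.1]
opening: 0.677
finger_force: 0.0
clock: 16.82
tool_pos: [0.4969, -0.2619, 0.2341]
eef_rot: [0.999, 0.047, 0.001, 0.001]
contact_force: [-0.2, -0.4, -1.4]
opening: 0.906
finger_force: 0.0
t16.8 pos [ 0.4969 -0.2619  0.2341] phi 0.094 q7 -1.24 shift [ 0.0269 -0.0012  0.2118] turn [ 0.002 -0.002  0.001] open 0.906 ff 0.0 F [-0.2 -0.4 -1.4]
```

View pics/w3.png

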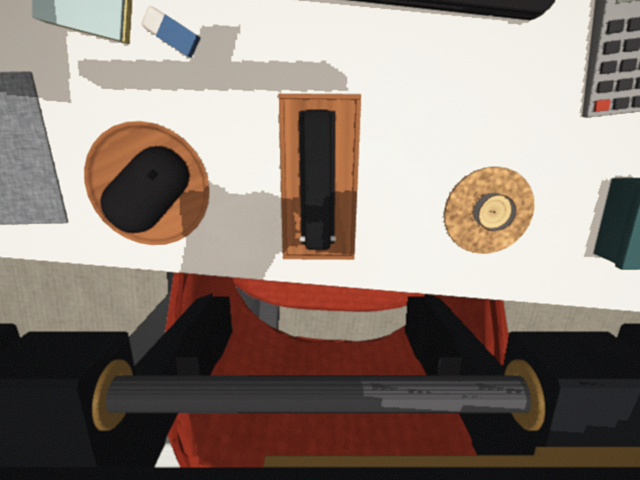

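The wrist view shows the stapler inside the tray (tray rim corners (279,95), (360,95), (354,259), (283,258); stapler from (318,110) to (318,248)). The mouse is in the dish, and the candle is at (494,211) on the coaster.

```bash
python3 - <<'E'
from h import *
d=np.load("w3.npy",allow_pickle=True).item()
T=w(d,[(279,95),(360,95),(354,259),(283,258)],.009);m=T.mean(0);print("tray",T[:,:2].round(4).tolist(),m.round(4))
for z in (.013,.05,.055): print(z,w(d,[(318,110),(318,248)],z).round(4).tolist())
D=w(d,[(84,183),(209,183),(146,121),(146,244)],.009);print("dish",D.mean(0).round(4))
f=d["frame"][125:243,88:206].max(2)<45;f=cv2.morphologyEx(f.astype(np.uint8),cv2.MORPH_OPEN,np.ones((5,5)))
n,l,st,c=cv2.connectedComponentsWithStats(f);i=1+st[1:,4].argmax();ys,xs=np.where(l==i)
r=cv2.minAreaRect(np.c_[xs+88,ys+125].astype(np.float32));print(r);b=w(d,cv2.boxPoints(r),.018);print("mouse",b.mean(0),b.round(3)[:,:2].tolist())
for i in range(2):
    v=b[i+1]-b[i];print(np.linalg.norm(v),np.arctan2(v[1],v[0]))
E
```

```text
tray [[0.6045, -0.2142], [0.6118, -0.2915], [0.445, -0.3068], [0.4388, -0.2287]] [ 0.525  -0.2603  0.009 ]
0.013 [[0.5944, -0.2527, 0.013], [0.4553, -0.2659, 0.013]]
0.05 [[0.5927, -0.2528, 0.05], [0.4677, -0.2647, 0.05]]
0.055 [[0.5925, -0.2528, 0.055], [0.4693, -0.2645, 0.055]]
dish [ 0.5062 -0.0831  0.009 ]
((145.1287841796875, 189.47671508789062), (59.35627365112305, 94.0069351196289), 42.87890625)
mouse [ 0.50122086 -0.08520627  0.018     ] [[0.483, -0.03], [0.557, -0.099], [0.522, -0.14], [0.443, -0.072]]
0.10073955379862441 -0.7430081542657392
0.05415859722088837 -2.268912250233391
```

```bash

python3 -m jog '[[[0.005,-0.03,0,0,0,0],[0.007,-0.056,0,0,0,0],[0.006,-0.05,0,0,0,0],[0.004,-0.04,0,0,0,0],[0,0,0,0,0,-0.17],[0,0,0,0,0,-0.17],[0,0,0,0,0,-0.17],[0,0,0,0,0,-0.17],[0,0,0,0,0,-0.17],[0,0,0,0,0,-0.17],[0,0,0,0,0,-0.17],[0,0,0,0,0,-0.17]]]' 0.088
python3 -m jog '[[[0,0,0,0,0,-0.17],[0,0,0,0,0,-0.17],[0,0,0,0,0,-0.17],[0,0,0,0,0,-0.17],[0,0,0,0,0,-0.17],[0,0,0,0,0,-0.09],[0,0,0,0,0,0]]]'
python3 - <<'E'
from h import *
go(.502,-.0845,.0115,2.39)
d=look("wrist");cv2.imwrite("pics/w4.png",d["frame"][:,:,::-1]);np.save("w4.npy",d,allow_pickle=True)
E
```

```text
clock: 18.38
tool_pos: [0.5013, -0.0835, 0.2301]
eef_rot: [0.745, 0.667, -0.001, -0.002]
contact_force: [-0.8, 0.3, -1.0]
opening: 0.999
finger_force: 0.0
clock: 19.25
tool_pos: [0.5015, -0.0836, 0.2304]
eef_rot: [0.365, 0.931, 0.0, -0.002]
contact_force: [-0.2, 0.8, -0.3]
opening: 0.994
finger_force: 0.0
t19.2 pos [ 0.5015 -0.0836  0.2304] phi 2.394 q7 0.23 shift [-1.800e-03 -1.000e-04  2.189e-01] turn [-0.001 -0.004  0.004] open 0.994 ff 0.0 F [-0.2  0.8 -0.3]
```

View pics/w4.png

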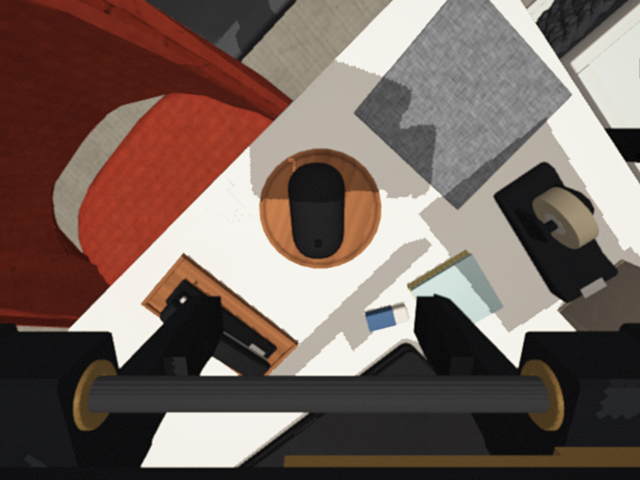

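The wrist view shows the mouse upright in the image in the dish (columns 289–345, rows 163–258), centred between the fingers. I descend.

```bash

python3 -m jog '[[[-0.002,0,0.03,0,0,0],[0,0,0.05,0,0,0],[0,0,0.05,0,0,0],[0,0,0.04,0,0,0],[0,0,0.025,0,0,0],[0,0,0.013,0,0,0],[0,0,0.008,0,0,0],[0,0,0.002,0,0,0],[0,0,0,0,0,0]]]' 0.088
python3 - <<'E'
from h import *
go(.502,-.0845,.0115,2.39)
E
python3 -m jog '[[[0,0,0,0,0,0],[0,0,0,0,0,0],[0,0,0,0,0,0],[0,0,0,0,0,0],[0,0,0,0,0,0]]]' 0.04 25
python3 -m jog '[[[0,0,-0.015,0,0,0],[0,0,-0.03,0,0,0],[0,0,-0.03,0,0,0],[0,0,0,0,0,0]]]'
python3 - <<'E'
from h import *
go(.52,.0892,.07,2.39)
d=look("scene");cv2.imwrite("pics/s3.png",d["frame"][150:450,150:550,::-1])
E
```

```text
clock: 20.42
tool_pos: [0.5042, -0.0854, 0.0148]
eef_rot: [0.365, 0.931, 0.0, 0.001]
contact_force: [-0.1, -0.7, -0.4]
opening: 0.997
finger_force: 0.0
t20.4 pos [ 0.5042 -0.0854  0.0148] phi 2.394 q7 -0.20 shift [ 0.0023 -0.0008  0.0033] turn [0.001 0.001 0.004] open 0.997 ff 0.0 F [-0.1 -0.7 -0.4]
clock: 21.05
tool_pos: [0.5037, -0.0855, 0.0144]
eef_rot: [0.365, 0.931, -0.0, 0.0]
contact_force: [-0.5, -0.0, 2.1]
opening: 0.619
finger_force: 24.8
clock: 21.55
tool_pos: [0.505, -0.0852, 0.0907]
eef_rot: [0.365, 0.931, 0.001, 0.002]
contact_force: [0.5, 0.1, -1.4]
opening: 0.619
finger_force: 24.8
t21.6 pos [ 0.505  -0.0852  0.0907] phi 2.394 q7 -0.02 shift [0.1076 0.1381 0.0208] turn [0.003 0.002 0.004] open 0.619 ff 24.8 F [ 0.5  0.1 -1.4]
```

View pics/s3.png

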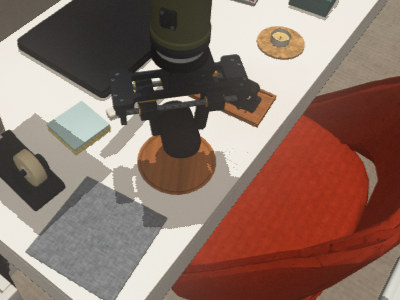

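```bash

python3 -m jog '[[[0,0,0,0,0,-0.1],[0,0,0,0,0,-0.15],[0,0,0,0,0,-0.15],[0,0,0,0,0,0]]]'
python3 - <<'E'
from h import *
go(.522,.0885,.0135,2.794)
E
```

```text
clock: 22.1
tool_pos: [0.503, -0.0854, 0.0879]
eef_rot: [0.173, 0.985, 0.0, -0.001]
contact_force: [0.5, 0.0, -1.9]
opening: 0.621
finger_force: 24.8
t22.1 pos [ 0.503  -0.0854  0.0879] phi 2.793 q7 0.31 shift [0.0413 0.17   0.0745] turn [-0.    -0.002 -0.001] open 0.621 ff 24.8 F [ 0.5  0.  -1.9]
```

```bash

python3 -m jog '[[[0.005,0.02,0,0,0,0],[0.01,0.042,0,0,0,0],[0.011,0.046,0,0,0,0],[0.01,0.042,0,0,0,0],[0.005,0.02,0.005,0,0,0],[0,0,0.02,0,0,0],[0,0,0.02,0,0,0],[0,0,0.012,0,0,0],[0,0,0.006,0,0,0],[0,0,0,0,0,0]]]'
python3 - <<'E'
from h import *
go(.522,.0885,.0135,2.794)
E
```

```text
clock: 23.35
tool_pos: [0.5229, 0.0884, 0.026]
eef_rot: [0.173, 0.985, -0.0, -0.0]
contact_force: [0.1, -0.7, -0.6]
opening: 0.621
finger_force: 24.8
t23.4 pos [0.5229 0.0884 0.026 ] phi 2.794 q7 -0.09 shift [ 0.0009 -0.0002  0.0125] turn [-0. -0.  0.] open 0.621 ff 24.8 F [ 0.1 -0.7 -0.6]
```

```bash

python3 -m jog '[[[0.001,0,0.005,0,0,0],[0,0,0.004,0,0,0],[0,0,0.002,0,0,0],[0,0,0.001,0,0,0],[0,0,0,0,0,0]]]'
python3 -m jog '[[[0,0,0,0,0,0],[0,0,0,0,0,0],[0,0,0,0,0,0],[0,0,0,0,0,0]]]' 0.086
python3 -m jog '[[[0,0,-0.02,0,0,0],[0,0,-0.05,0,0,0],[0,0,-0.06,0,0,0],[0,0,-0.06,0,0,0],[0,0,-0.02,0,0,0],[0,0,0,0,0,0]]]'
python3 - <<'E'
from h import *
go(.522,.0885,.0135,2.794)
d=look("wrist");cv2.imwrite("pics/w5.png",d["frame"][:,:,::-1]);np.save("w5.npy",d,allow_pickle=True)
E
```

```text
clock: 23.98
tool_pos: [0.5221, 0.0888, 0.0142]
eef_rot: [0.173, 0.985, -0.0, 0.0]
contact_force: [0.3, 0.7, -1.0]
opening: 0.621
finger_force: 24.8
clock: 24.48
tool_pos: [0.5221, 0.0888, 0.0143]
eef_rot: [0.173, 0.985, 0.0, 0.0]
contact_force: [-0.3, 0.5, -0.1]
opening: 0.978
finger_force: 0.0
clock: 25.22
tool_pos: [0.5228, 0.089, 0.2256]
eef_rot: [0.173, 0.985, 0.0, 0.002]
contact_force: [0.7, 0.5, 0.2]
opening: 0.972
finger_force: 0.0
t25.2 pos [0.5228 0.089  0.2256] phi 2.794 q7 0.26 shift [ 0.0012 -0.0011  0.2121] turn [0.002 0.003 0.   ] open 0.972 ff 0.0 F [0.7 0.5 0.2]
```

View pics/w5.png

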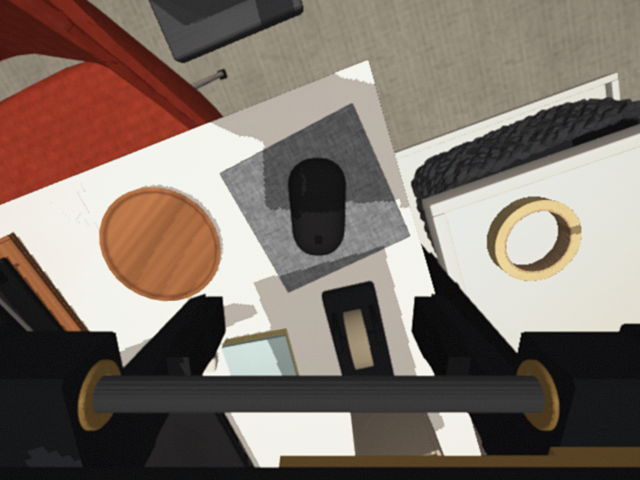

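The wrist view shows the mouse on the pad (columns 289–345, rows 157–256), with pad corners (221,173), (353,104), (410,237) and (289,292). The empty dish spans columns 99–221 and rows 186–301.

```bash
python3 - <<'E'
from h import *
d=np.load("w5.npy",allow_pickle=True).item()
P=w(d,[(221,173),(353,104),(410,237),(289,292)],.004);print("pad",P.mean(0).round(4))
M=w(d,[(317,157),(318,256)],.016);print("mouse",M.round(4).tolist(),M.mean(0).round(4))
M=w(d,[(289,205),(345,205)],.016);print("mouse w",M.round(4).tolist(),M.mean(0).round(4))
D=w(d,[(99,244),(221,244),(160,186),(160,301)],.009);print("dish",D.mean(0).round(4))
d=np.load("w3.npy",allow_pickle=True).item();print("candle",w(d,(495,211),.02))
go(.511,-.445,.2,1.665)
E
```

```text
pad [0.5215 0.0908 0.004 ]
mouse [[0.4734, 0.1068, 0.016], [0.5696, 0.0731, 0.016]] [0.5215 0.0899 0.016 ]
mouse w [[0.5082, 0.0642, 0.016], [0.5273, 0.1173, 0.016]] [0.5178 0.0907 0.016 ]
dish [ 0.5033 -0.0818  0.009 ]
candle [[ 0.51461907 -0.44270712  0.02      ]]
t25.3 pos [0.522  0.0884 0.2241] phi 2.794 q7 0.26 shift [-0.1711 -0.5054  0.0244] turn [0.000e+00 1.000e-03 1.129e+00] open 0.974 ff 0.0 F [0.8 0.2 0. ]
```

```bash

python3 -m jog '[[[-0.009,-0.025,0,0,0,0],[-0.017,-0.05,0,0,0,0],[-0.019,-0.056,0,0,0,0],[-0.019,-0.056,0,0,0,0],[-0.019,-0.056,0,0,0,0],[-0.019,-0.056,0,0,0,0],[-0.019,-0.056,0,0,0,0],[-0.019,-0.056,0,0,0,0],[-0.015,-0.045,0,0,0,0],[-0.011,-0.033,0,0,0,0],[-0.005,-0.016,0,0,0,0]]]' 0.07
python3 -m jog '[[[0,0,0,0,0,0.15],[0,0,0,0,0,0.16],[0,0,0,0,0,0.16],[0,0,0,0,0,0.16],[0,0,0,0,0,0.16],[0,0,0,0,0,0.16],[0,0,0,0,0,0.16],[0,0,0,0,0,0.02],[0,0,0,0,0,0]]]'
python3 - <<'E'
from h import *
go(.512,-.4446,.0095,1.665)
d=look("wrist")
f=cv2.resize(d["frame"][150:300,220:420,::-1],None,fx=3,fy=3);cv2.imwrite("pics/w6.png",f);np.save("w6.npy",d,allow_pickle=True)
E
```

```text
clock: 26.65
tool_pos: [0.5097, -0.446, 0.2214]
eef_rot: [0.174, 0.985, 0.0, -0.002]
contact_force: [0.2, 0.5, 0.3]
opening: 0.794
finger_force: 0.0
clock: 27.78
tool_pos: [0.5113, -0.4433, 0.2237]
eef_rot: [0.672, 0.741, -0.0, -0.001]
contact_force: [0.6, 0.1, 0.5]
opening: 0.795
finger_force: 0.0
t27.8 pos [ 0.5113 -0.4433  0.2237] phi 1.668 q7 0.31 shift [-0.0015  0.0007  0.2142] turn [-0.001 -0.001  0.003] open 0.795 ff 0.0 F [0.6 0.1 0.5]
```

View pics/w6.png

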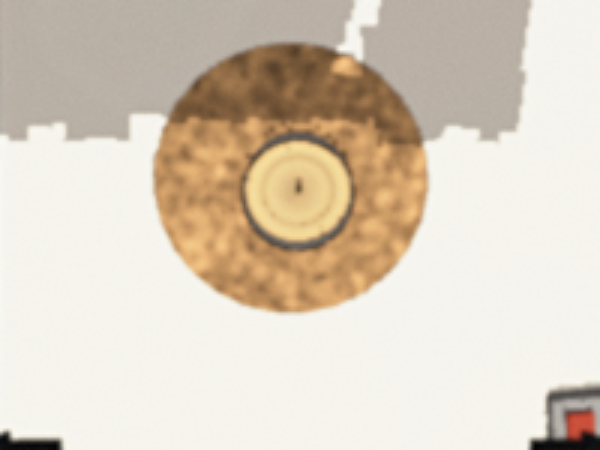

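The crop shows the candle on the coaster at crop (297,190), i.e. full image (319,213), under the tool as expected.

```bash

python3 -m jog '[[[-0.001,0.001,0.03,0,0,0],[0,0,0.05,0,0,0],[0,0,0.05,0,0,0],[0,0,0.035,0,0,0],[0,0,0.02,0,0,0],[0,0,0.012,0,0,0],[0,0,0.009,0,0,0],[0,0,0.006,0,0,0],[0,0,0,0,0,0]]]'
python3 - <<'E'
from h import *
go(.512,-.4446,.0095,1.665)
E
```

```text
clock: 28.95
tool_pos: [0.5125, -0.4453, 0.0125]
eef_rot: [0.673, 0.74, -0.0, 0.0]
contact_force: [-0.3, 0.0, 1.0]
opening: 0.797
finger_force: 0.0
t28.9 pos [ 0.5125 -0.4453  0.0125] phi 1.665 q7 0.17 shift [ 0.0007 -0.0004  0.003 ] turn [ 0.  0. -0.] open 0.797 ff 0.0 F [-0.3  0.   1. ]
```

```bash

python3 -m jog '[[[0,0,0.003,0,0,0],[0,0,0,0,0,0],[0,0,0,0,0,0],[0,0,0,0,0,0],[0,0,0,0,0,0],[0,0,0,0,0,0]]]' 0.02 12
python3 -m jog '[[[0,0,-0.015,0,0,0],[0,0,-0.04,0,0,0],[0,0,-0.05,0,0,0],[0,0,-0.035,0,0,0],[0,0,0,0,0,0]]]'
python3 - <<'E'
from h import *
go(.5055,-.0828,.0105,1.665)
E
```

```text
clock: 29.7
tool_pos: [0.5124, -0.4452, 0.0094]
eef_rot: [0.673, 0.74, -0.0, 0.0]
contact_force: [-0.6, 0.4, 1.6]
opening: 0.412
finger_force: 12.0
clock: 30.32
tool_pos: [0.5145, -0.446, 0.1536]
eef_rot: [0.673, 0.739, 0.001, 0.004]
contact_force: [0.3, -0.2, -0.8]
opening: 0.41
finger_force: 12.0
t30.3 pos [ 0.5145 -0.446   0.1536] phi 1.665 q7 0.26 shift [0.3631 0.0242 0.1417] turn [ 0.006  0.004 -0.   ] open 0.410 ff 12.0 F [ 0.3 -0.2 -0.8]
```

```bash

python3 -m jog '[[[0.02,0.001,0,0,0,0],[0.04,0.003,0,0,0,0],[0.052,0.003,0,0,0,0],[0.055,0.004,0,0,0,0],[0.055,0.004,0,0,0,0],[0.055,0.004,0,0,0,0],[0.045,0.003,0,0,0,0],[0.03,0.002,0,0,0,0],[0.011,0,0.02,0,0,0],[0,0,0.04,0,0,0],[0,0,0.04,0,0,0],[0,0,0,0,0,0]]]'
python3 - <<'E'
from h import *
go(.5055,-.0828,.0105,1.665)
E
```

```text
clock: 31.82
tool_pos: [0.4998, -0.0813, 0.047]
eef_rot: [0.673, 0.74, -0.002, -0.002]
contact_force: [0.4, 0.7, -0.5]
opening: 0.411
finger_force: 12.0
t31.8 pos [ 0.4998 -0.0813  0.047 ] phi 1.666 q7 -0.64 shift [-0.002   0.0058  0.0365] turn [-0.006 -0.     0.001] open 0.411 ff 12.0 F [ 0.4  0.7 -0.5]
```

```bash

python3 -m jog '[[[-0.001,0.005,0.01,0,0,0],[0,0,0.01,0,0,0],[0,0,0.007,0,0,0],[0,0,0.004,0,0,0],[0,0,0.002,0,0,0],[0,0,0,0,0,0]]]'
python3 - <<'E'
from h import *
go(.5055,-.0828,.0100,1.665)
E
```

```text
clock: 32.58
tool_pos: [0.5072, -0.082, 0.0162]
eef_rot: [0.673, 0.74, -0.0, 0.0]
contact_force: [-0.4, -0.9, -0.9]
opening: 0.415
finger_force: 12.0
t32.6 pos [ 0.5072 -0.082   0.0162] phi 1.665 q7 -0.69 shift [-0.0006 -0.0018  0.0062] turn [-0.  0. -0.] open 0.415 ff 12.0 F [-0.4 -0.9 -0.9]
```

```bash

python3 -m jog '[[[-0.001,-0.002,0.002,0,0,0],[0,0,0.002,0,0,0],[0,0,0.002,0,0,0],[0,0,0,0,0,0]]]'
python3 -m jog '[[[0,0,0,0,0,0],[0,0,0,0,0,0],[0,0,0,0,0,0],[0,0,0,0,0,0]]]' 0.065
python3 -m jog '[[[0,0,-0.02,0,0,0],[0,0,-0.05,0,0,0],[0,0,-0.06,0,0,0],[0,0,-0.06,0,0,0],[0,0,-0.04,0,0,0],[0,0,0,0,0,0],[0,0,0,0,0,0]]]'
python3 - <<'E'
from h import *
go(.5055,-.0828,.0100,1.665)
d=look("wrist");cv2.imwrite("pics/w7.png",d["frame"][:,:,::-1]);np.save("w7.npy",d,allow_pickle=True)
E
```

```text
clock: 33.08
tool_pos: [0.5053, -0.0831, 0.0101]
eef_rot: [0.673, 0.74, -0.0, -0.0]
contact_force: [0.1, 0.3, -0.3]
opening: 0.407
finger_force: 12.0
clock: 33.58
tool_pos: [0.5054, -0.0832, 0.0103]
eef_rot: [0.673, 0.74, 0.0, 0.0]
contact_force: [-0.2, -0.5, 0.1]
opening: 0.737
finger_force: 0.0
clock: 34.45
tool_pos: [0.5045, -0.0836, 0.2394]
eef_rot: [0.673, 0.739, -0.001, -0.0]
contact_force: [0.2, -0.4, -0.4]
opening: 0.739
finger_force: 0.0
t34.5 pos [ 0.5045 -0.0836  0.2394] phi 1.665 q7 -0.36 shift [0.0009 0.0015 0.2294] turn [-0.002  0.    -0.   ] open 0.739 ff 0.0 F [ 0.2 -0.4 -0.4]
```

View pics/w7.png

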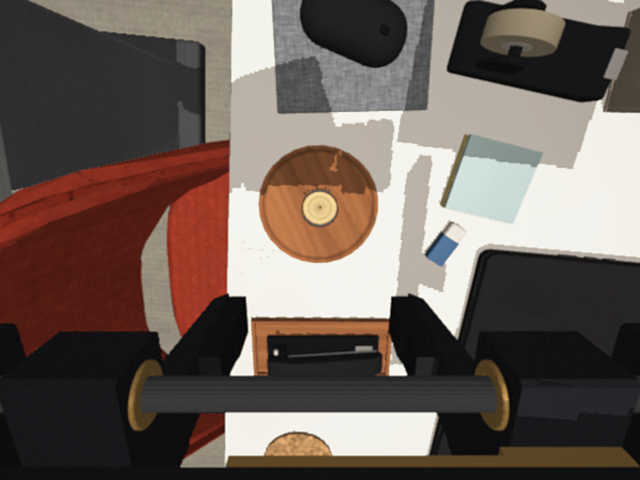

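The wrist view shows the candle at (320,208) in the dish, whose centre is at about (319,204). The stapler is in the tray, the mouse is on the pad, and the notes and eraser have not moved.

```bash
python3 -c "
from plant import *
print(finish_job())"
```

```text
the job is handed in; nothing more can be done
None
```

I handed the job in at about 34 s of the 102 s allowed: by my last images the mouse (on the pad), candle (in the dish) and stapler (lengthwise in the tray) are upright and within about 5 mm of centre, and the sticky notes and eraser look undisturbed; no verdict was returned.

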